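# Put the porcelain jars in order and bolt the rack

### The job

Close up the porcelain jar rack for the night: the tall jar and the wide jar stand in each other's places, so swap them, and stand each small jar that is on the bench upright on an empty place of its own in the rack, every jar centred on its round mark. Then push the gate fully shut, slide the barrel bolt all the way across it and turn the bolt's handle right down into the notch. Leave the other things on the bench alone.

Things in the scene. Friction and masses are not known exactly. Their poses are not given: they have to be found in the camera images.
- rack: Aluminium jar rack, fixed. Origin on the bench under the middle of its row of four places (x 0, y +-43, +-128 mm); x away from the robot, y along the row to the gate's hinge. Floor top at z 12 mm, x -55..75, y -183..183 mm; side walls y +-180, 48 mm high; back wall x 78, 34 mm high; hinge post x -70, y 192, 70 mm high. Open front, closed by the gate; the bolt sits in front of its y-negative end.
- place_tall: Round dark mark, 62 mm across and 1 mm thick, flat on the rack floor: the place where the tall jar belongs (the wide jar stands on it at the start). Origin at its centre, on the rack floor.
- place_squat: The same kind of mark: the place where the wide jar belongs (the tall jar stands on it at the start). Origin as before.
- place_c: The same kind of mark: one of the two places that are empty at the start; takes either small jar. Origin as before.
- place_d: The other place that is empty at the start. Origin as before.
- jar_tall_center (a point): The tall slender jar: screw-top glass jar with a paper band and a lid like all the others; 42 mm across, 96 mm high, upright. This point is its centre, 48 mm above its base. About 150 g.
- jar_squat_center (a point): The wide jar: screw-top glass jar with a paper band and a lid like all the others; 58 mm across, 56 mm high. This point is its centre, 28 mm above its base. About 160 g.
- jar_a_center (a point): A small jar, on the bench to the left of the rack: screw-top glass jar with a paper band and a lid like all the others; 46 mm across, 44 mm high. This point is its centre, 22 mm above its base. About 100 g. May be absent.
- jar_b_center (a point): The other small jar, of the same shape; on the bench to the left of the rack. May be absent; at least one of the two is there.
- gate (a joint): Angle of the rack's front gate, a white bar 10 mm thick, 384 mm long, 40 to 65 mm above the bench, on an upright hinge at rack x -70, y 192 mm. 0 = shut, along rack x -70 mm; up to 0.7 rad as its far end swings towards the robot. Stiff (0.12 N m): stays where left; shut by pushing its front face away from the robot.
- gate_push (a point): A point on the gate bar, on its centre line, 160 mm from the hinge axis, 52 mm above the bench.
- bolt (a joint): Travel of the bolt's rod along rack +y, across the front of the gate's free end: 0 = drawn back, 0.06 m = fully home at its stop, with the handle over the notch. Friction 2.5 N. Rod 12 mm thick, 52 mm above the bench, at rack x -89 mm, carried in two blocks 65 mm high at rack y -225 and -345 mm. It passes the gate only when that is fully shut.
- bolt_handle (a joint): Angle of the bolt's handle about the rod: 0 = straight up, 1.5 rad = down, level, pointing to rack -x. A guard plate 75 mm high, 22 to 30 mm in front of the rod axis, stops it at about 0.7 rad except at the 20 mm wide notch (rack y -250 mm), where the bolt is fully home and the handle goes right down. Stiff (0.06 N m): stays where left.
- bolt_knob (a point): Centre of the round black knob, 20 mm across, at the end of the handle (10 mm rod), 60 mm from the rod axis. Straight up it is 112 mm above the bench, right down about 56 mm.
- pump_bottle: Bystander: clear bottle 70 mm across, 150 mm high, on the bench at the far left. Origin at its base. Leave it alone.
- brush_can: Bystander: dark steel can 72 mm across, 90 mm high, on the bench at the far right. Origin at its base. Leave it alone.
- model_block: Bystander: wooden block 50 x 70 x 30 mm on the bench behind the rack. Origin at its base. Leave it alone.
There are look-alikes about, which are no part of the job. Leave any pink look-alike of the part that bears jar_a_center alone.

How it is judged:
By the outcome, as a careful person would: the job done as asked, in the order asked, and still so for the second after the job is handed in, with the robot touching nothing.
Of jar_a, jar_b only 1 to 2 are there at a start; the rules pass over those that are not, and their reading is None.
At some moment in a run one of jar_a, jar_b, jar_squat may be knocked a few centimetres aside while the robot is not near it.
It also fails if it takes over 210 s, if anything falls off the work surface, if the arm or the gripper's body presses on something with over 40 N, if the wrist force passes 120 N, or if a joint passes its speed limit or range.

### The arm

A 6-joint arm with a two-finger parallel gripper is mounted at the origin on the work surface. World frame = base frame: x ahead of the robot, y to its left, z up, the work surface at z = 0. Lengths are in m, angles in rad, forces in N, time in s.
With the tool pointing down it reaches from about 0.2 to 0.875 m from the base axis. Payload 3.4 kg.
Tool frame: the origin (TCP) lies between the finger pads; the fingertips stand 25 mm ahead of it and the grasp point (between the pads) lies 6 mm ahead of it (r.nose_length is the z of the fingertips in the tool frame, in m); z points along the fingers, y is the line along which they close (so a half turn about z gives the same grasp; the last joint's range is limited). The gripper opens to 94 mm and grips with 3 to 60 N. Pads are 16 mm wide; open, the fingers measure 119 mm over their backs; the gripper's body (75 mm by 177 mm) begins 78 mm behind the grasp point.
Start: joints at [1.114, 0.276, 1.505, -0, 1.361, -0.121], TCP at [0.189, 0.543, 0.23] pointing down, gripper open.
Joint ranges: [-2.89, 2.89], [-0.75, 2.08], [0.22, 2.7], [-1.18, 4.32], [0.11, 2.71], [-2.7, 2.7]. Speed limits (rad/s): [2.57, 2.57, 3.14, 3.14, 3.14, 3.14].

### API

Orientations are given as a unit quaternion [w, x, y, z].
In Python, from plant import r, gripper_to, inverse_kinematics, vision, models, telemetry gives the robot as it stands. Calls block until the motion is done:
- r.move_to(position, orientation): joint-space move of the TCP to a pose.
- r.move_l(position, rot=None, vel=0.15, guard=None): straight line of the TCP; rot=None keeps the orientation; vel is the mean speed in m/s. With guard (N) it stops when the force on the tool has changed by that much, and returns True; else False.
- r.movej(angles): joint-space move.
- gripper_to(opening, f_grip=None): finger opening in m; f_grip is the grip in N (None keeps the last); returns when the fingers have stopped.
- r.hold(seconds).
- inverse_kinematics(position, orientation): joint angles nearest the present ones, or None.
- vision.snapshot(name): name is "scene" or "top" or "wrist"; returns the picture (384x512x3 uint8, red, green, blue); there is no depth.
- vision.get_calibration(name): a dict with "fx", "fy", "cx", "cy" (pixels), "position" and "orientation" of the camera in the world. Camera axes: x right, y down, z forward; pixel columns grow to the right and rows downward; lengths in m; the calibration is good to about 2 mm. The wrist camera is an equidistant fisheye: a pixel r from the principal point sees the ray r / f radians off the axis. A picture is of the moment at which its call begins: read the wrist's pose just before it. get_calibration takes no time and is no camera call; for the wrist camera it gives the pose at the moment of the call.
A pose or a line that the arm cannot do raises r.PlanningError and nothing moves.
- r.sign_off(): hands the job in; it is judged then, once.
Trained networks look in the newest picture that a camera, given by its name, has taken for a name from the list of things; names that differ only in an ending like _2 or _b are one class to them, and where a whole thing is asked for, a point or a joint stands for the part that bears it (a point fixed in the world has none). Each returns a list of dicts, best first, with "score" (0 to 1); they miss things now and then, are a little off and sometimes report something else, mostly with a low value. They report only what shows in the picture. A call takes as long as a camera call. They do not tell look-alikes from the thing itself.
- models.boxes_of(thing, camera): "at" ([x, y, z] in m, in world coordinates, good to about 4 mm: the middle of the surface that is visible of it).
- models.regions_of(thing, camera): "pixels" (384x512 bool, what is visible of it).
- models.mark_of(thing, camera): "at" ([x, y, z] in m, in world coordinates, good to about 4 mm: a listed point, or the origin of a listed thing).
Readings, each from a call of its own:
- telemetry.current_t(): time.
- telemetry.current_joints(): joint angles.
- telemetry.current_dq(): joint speeds.
- telemetry.current_joint_efforts(): joint torques, N m.
- telemetry.current_ee_pos(): TCP position.
- telemetry.current_tool_rot(): TCP orientation.
- telemetry.current_wrist_force(): force on the tool from outside, world axes, zero at the start.
- telemetry.current_torque(): the same for the moment, N m.
- telemetry.current_opening(): finger opening in m.
- telemetry.current_finger_force(): force on a finger pad.
Only numpy, scipy, OpenCV 4.12 (cv2) and the standard library are available. Lean on these libraries where they do the work, as an engineer would, in place of code of your own. Each camera call takes 0.05 s, during which the arm holds its last target. There are 200 camera calls.

## Working session

There is one attempt and no reset: what is moved stays moved. The work goes in short steps, each a Python script; the robot and the scene stay as the last script left them, time stands still between calls to the robot, and variables do not carry over. Pictures are saved under pics/ and viewed, at most 14 in all, crops included, and the job is handed in when it is done.

```bash
ls; mkdir -p pics; cat > look.py <<'E'
from plant import r, gripper_to, inverse_kinematics, vision, models, telemetry
import cv2, numpy as np
def save(cam,name):
    im=vision.snapshot(cam); cv2.imwrite(f'pics/{name}.png',im[:,:,::-1]); return im
E
python3 - <<'E'
from look import *
for c in ('top','scene'):
    save(c,c+'0'); k=vision.get_calibration(c); print(c,{a:np.round(b,3) for a,b in k.items()})
    for t in ['rack','place_tall','place_squat','place_c','place_d','jar_tall_center','jar_squat_center','jar_a_center','jar_b_center','gate_push','bolt_knob','model_block','pump_bottle','brush_can']:
        print(t,[(np.round(d['at'],3).tolist(),round(d['score'],2)) for d in models.mark_of(t,c)])
print(telemetry.current_t())
a=cv2.imread('pics/top0.png');b=cv2.imread('pics/scene0.png')
E
```

```text
pics
top {'fx': np.float64(383.469), 'fy': np.float64(383.469), 'cx': np.float64(255.575), 'cy': np.float64(196.314), 'position': array([0.479, 0.031, 1.084]), 'orientation': array([ 0.06 , -0.698,  0.712, -0.049])}
rack [([0.606, 0.01, 0.0], 0.73), ([0.551, -0.299, 0.114], 0.15)]
place_tall [([0.621, -0.121, 0.009], 0.63)]
place_squat [([0.601, 0.05, 0.015], 0.66)]
place_c [([0.607, -0.036, 0.01], 0.71), ([0.591, 0.131, 0.01], 0.64)]
place_d [([0.607, -0.036, 0.01], 0.71), ([0.591, 0.131, 0.01], 0.64)]
jar_tall_center [([0.6, 0.056, 0.058], 0.56), ([0.593, 0.135, 0.01], 0.17)]
jar_squat_center []
jar_a_center [([0.567, 0.287, 0.023], 0.74), ([0.657, 0.306, 0.025], 0.71)]
jar_b_center [([0.62, -0.12, 0.012], 0.69), ([0.464, 0.317, 0.025], 0.5)]
gate_push [([0.456, 0.039, 0.053], 0.95), ([0.592, 0.135, 0.01], 0.65), ([0.568, 0.288, 0.022], 0.48), ([0.601, 0.049, 0.017], 0.37), ([0.678, -0.369, 0.001], 0.3)]
bolt_knob [([0.552, -0.297, 0.11], 0.51), ([0.456, 0.042, 0.053], 0.21)]
model_block [([0.797, -0.063, -0.0], 0.97)]
pump_bottle [([0.655, 0.448, -0.003], 0.73), ([0.46, 0.318, 0.0
[... 335 characters left out ...]
6, 0.052, 0.011], 0.41)]
place_c [([0.605, -0.035, 0.013], 0.56), ([0.588, 0.13, 0.008], 0.47)]
place_d [([0.605, -0.035, 0.013], 0.56), ([0.588, 0.13, 0.008], 0.47)]
jar_tall_center [([0.602, 0.056, 0.064], 0.63)]
jar_squat_center [([0.62, -0.114, 0.044], 0.58)]
jar_a_center [([0.658, 0.305, 0.02], 0.75), ([0.566, 0.282, 0.019], 0.55)]
jar_b_center [([0.468, 0.318, 0.023], 0.74)]
gate_push [([0.457, 0.042, 0.051], 0.65), ([0.566, 0.285, 0.019], 0.41), ([0.601, 0.056, 0.063], 0.4)]
bolt_knob [([0.55, -0.292, 0.111], 0.42), ([0.679, -0.364, -0.002], 0.22)]
model_block [([0.799, -0.064, -0.002], 0.74)]
pump_bottle [([0.654, 0.452, -0.003], 0.69)]
brush_can [([0.677, -0.364, -0.002], 0.81)]
1.5
```

View pics/top0.png

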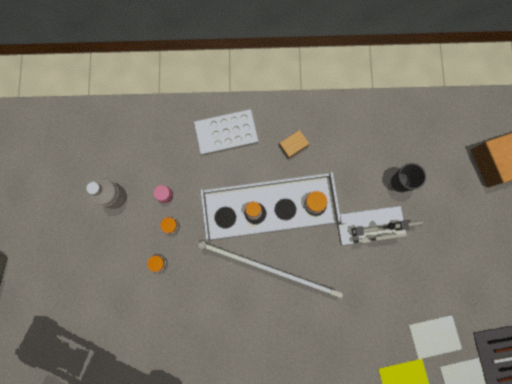

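View pics/scene0.png

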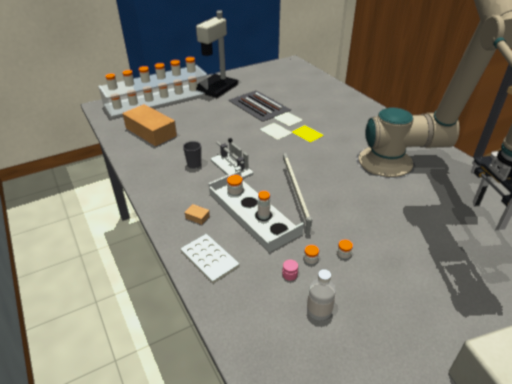

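Top view: the orange-lidded candidates are at (169,225) and (156,264). The pink look-alike is at (163,193). The tall jar is at (254,210), the wide jar at (317,202), and the empty marks at (225,217) and (285,209). I choose the two orange jars on the bench and will check them with a close wrist crop.

```bash
cat >> look.py <<'E'
from scipy.spatial.transform import Rotation as R
def down(yaw):  # tool z down, tool y along world heading yaw
    y=np.array([np.cos(yaw),np.sin(yaw),0]); z=np.array([0,0,-1.]); x=np.cross(y,z)
    q=R.from_matrix(np.c_[x,y,z]).as_quat(); return [q[3],q[0],q[1],q[2]]
def ray(cam,k,uv):
    """world ray of a pixel"""
    d=np.array([(uv[0]-k['cx'])/k['fx'],(uv[1]-k['cy'])/k['fy']]); 
    if cam=='wrist':
        t=np.hypot(*d); v=np.r_[d*(np.sin(t)/max(t,1e-9)),np.cos(t)]
    else: v=np.r_[d,1]
    w,x,y,z=k['orientation']; return R.from_quat([x,y,z,w]).apply(v)
def hit(cam,k,uv,z):
    v=ray(cam,k,uv); p=np.array(k['position']); return (p+v*(z-p[2])/v[2])
def orange(im):
    h=cv2.cvtColor(im,cv2.COLOR_RGB2HSV); m=cv2.inRange(h,(6,150,110),(20,255,255))
    n,l,s,c=cv2.connectedComponentsWithStats(cv2.morphologyEx(m,cv2.MORPH_OPEN,np.ones((3,3))))
    return [(c[i],s[i]) for i in range(1,n) if s[i][4]>25]
E
python3 - <<'E'
from look import *
print(r.nose_length)
for n,p in (('wj',[0.50,0.27,0.30]),('wr',[0.55,0.02,0.33])):
    q=down(0.117+np.pi) 
    if n=='wj':
        for yaw in (0.117,0.117+np.pi): print(yaw,[np.round(inverse_kinematics(x,down(yaw)),2).tolist() if inverse_kinematics(x,down(yaw)) is not None else None for x in ([0.5,.27,.3],[.6,.05,.1],[.62,-.12,.1],[.55,-.3,.15])])
        yaw=min((0.117,0.117+np.pi),key=lambda y:abs(inverse_kinematics([0.6,.05,.2],down(y))[5]))
    r.move_to(p,down(yaw)); k=vision.get_calibration('wrist'); im=save('wrist',n)
    print(n,np.round(k['position'],3),k['fx'])
    for t in ['rack','place_tall','place_squat','place_c','jar_tall_center','jar_squat_center','jar_a_center','gate_push','bolt_knob']:
        print(t,[(np.round(d['at'],3).tolist(),round(d['score'],2)) for d in models.mark_of(t,'wrist') if d['score']>.3])
    for c,s in orange(im): print('orange',c.round(1),s[4],[hit('wrist',k,c,z).round(3)[:2].tolist() for z in (.044,.069,.109)])
E
```

```text
0.025
0.117 [[0.37, 0.24, 1.39, -0.0, 1.52, 0.26], [-0.03, 0.41, 1.64, -0.0, 1.09, -0.15], [-0.3, 0.45, 1.57, -0.0, 1.12, -0.42], [-0.61, 0.4, 1.52, -0.0, 1.22, -0.73]]
3.258592653589793 [None, None, None, [-0.61, 0.4, 1.52, -0.0, 1.22, 2.41]]Traceback (most recent call last):
  File "<stdin>", line 7, in <module>
  File "<stdin>", line 7, in <lambda>
TypeError: 'NoneType' object is not subscriptable
```

```bash
python3 - <<'E'
from look import *
ims=[]
for n,p in (('wj',[0.50,0.27,0.30]),('wr',[0.55,0.02,0.33])):
    r.move_to(p,down(.117)); k=vision.get_calibration('wrist'); im=save('wrist',n); ims.append(im)
    print(n,np.round(k['position'],3),k['fx'])
    for t in ['rack','place_tall','place_squat','place_c','jar_tall_center','jar_squat_center','jar_a_center','gate_push','bolt_knob']:
        print(t,[(np.round(d['at'],3).tolist(),round(d['score'],2)) for d in models.mark_of(t,'wrist') if d['score']>.3])
    for c,s in orange(im): print('orange',c.round(1),s[4],[hit('wrist',k,c,z).round(3)[:2].tolist() for z in (.044,.069,.109)])
cv2.imwrite('pics/both.png',cv2.resize(np.hstack(ims)[:,:,::-1],(800,300),interpolation=cv2.INTER_AREA))
E
```

```text
wj [0.491 0.339 0.455] 297.3186396354542
rack [([0.604, 0.009, -0.001], 0.92), ([0.61, -0.034, 0.008], 0.71)]
place_tall []
place_squat []
place_c [([0.586, 0.133, 0.011], 0.71), ([0.609, -0.034, 0.008], 0.49)]
jar_tall_center [([0.598, 0.053, 0.058], 0.58)]
jar_squat_center []
jar_a_center [([0.662, 0.307, 0.013], 0.72), ([0.568, 0.285, 0.023], 0.6)]
gate_push [([0.454, 0.041, 0.054], 0.97)]
bolt_knob [([0.609, -0.038, 0.005], 0.75), ([0.454, 0.04, 0.054], 0.67)]
orange [230.  131.4] 726 [[0.466, 0.32], [0.468, 0.321], [0.47, 0.323]]
orange [299.8 163.2] 677 [[0.568, 0.287], [0.564, 0.291], [0.556, 0.296]]
orange [299.2 327.8] 368 [[0.619, 0.002], [0.612, 0.023], [0.599, 0.056]]
wr [0.542 0.089 0.485] 297.3186396354542
rack [([0.605, 0.008, 0.003], 0.6)]
place_tall [([0.62, -0.118, 0.009], 0.43)]
place_squat [([0.599, 0.048, 0.01], 0.84)]
place_c [([0.588, 0.134, 0.012], 0.96), ([0.609, -0.037, 0.006], 0.67)]
jar_tall_center [([0.598, 0.053, 0.062], 0.69)]
jar_squat_center [([0.625, -0.118, 0.041], 0.84)]
jar_a_center [([0.66, 0.309, 0.016], 0.62), ([0.794, -0.067, 0.002], 0.49)]
gate_push [([0.454, 0.041, 0.051], 0.76)]
bolt_knob []
orange [283.2   4.2] 233 [[0.571, 0.276], [0.569, 0.265], [0.566, 0.248]]
orange [291.2 152.1] 529 [[0.609, 0.049], [0.605, 0.051], [0.599, 0.055]]
orange [285.2 259.6] 815 [[0.627, -0.127], [0.622, -0.115], [0.614, -0.096]]
```

View pics/both.png

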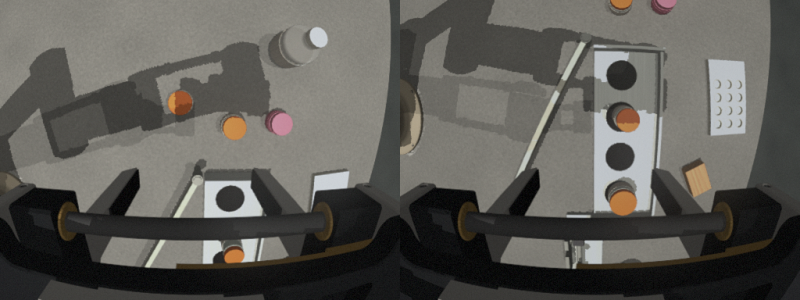

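Crops: the orange lids at (180,103) and (234,127) on the left are two upright small jars. Pink (280,122) is excluded. The right view shows the rack with tall jar (626,119), wide jar (622,203) and empty marks (621,75) and (620,156). Next I refine the rack pose from the dark mark ellipses.

```bash
cat > fit.py <<'E'
from look import *
def dark(cam,k,im):
    g=im.max(2); out=[]
    m=(g<45).astype(np.uint8)
    cs,_=cv2.findContours(m,cv2.RETR_EXTERNAL,cv2.CHAIN_APPROX_NONE)
    for c in cs:
        if len(c)<25: continue
        (u,v),ax,_=cv2.fitEllipse(c)
        if max(ax)>70 or min(ax)/max(ax)<.75: continue
        out.append((np.round([u,v],1),np.round(ax,1),hit(cam,k,(u,v),.013).round(4)[:2]))
    return out
E
python3 - <<'E'
from fit import *
print(vision.get_calibration('top')['position'])
for p in ([0.50,0.10,.33],[0.55,0.19,.36]):
    r.move_to(p,down(.117)); k=vision.get_calibration('wrist'); im=save('wrist','d%d'%(p[1]*100))
    for d in dark('wrist',k,im): print(d)
    print([(np.round(d['at'],3).tolist(),round(d['score'],2)) for d in models.mark_of('rack','wrist')])
k=vision.get_calibration('top'); im=vision.snapshot('top')
print('top')
for d in dark('top',k,im): print(d)
im=cv2.imread('pics/top0.png')[:,:,::-1]
print('top0')
for d in dark('top',k,im): print(d)
E
```

```text
[0.4789616  0.03073936 1.08363896]
(array([250.9, 330.8]), array([11.3, 13.7]), array([ 0.5428, -0.2352]))
[([0.604, 0.01, 0.002], 0.91)]
(array([270.7, 239.3]), array([28.3, 35.2]), array([0.6055, 0.0493]))
[([0.606, 0.008, 0.002], 0.92)]
top
(array([413.6, 175.2]), array([17.7, 22.9]), array([ 0.6966, -0.4022]))
top0
(array([398.9, 182.3]), array([15.3, 18.8]), array([ 0.677 , -0.3593]))
(array([413.6, 175.2]), array([18.3, 23.1]), array([ 0.6965, -0.4022]))
```

```bash
python3 - <<'E'
from fit import *
def reg(cam,k):
    for d in models.regions_of('place_c',cam):
        m=d['pixels'].astype(np.uint8); cs,_=cv2.findContours(m,0,cv2.CHAIN_APPROX_NONE); c=max(cs,key=len)
        if len(c)<15: continue
        (u,v),ax,_=cv2.fitEllipse(c); print(cam,round(d['score'],2),np.round([u,v],1),np.round(ax,1),hit(cam,k,(u,v),.013).round(4)[:2])
for c in ('top','scene'):
    vision.snapshot(c); reg(c,vision.get_calibration(c))
for p in ([0.50,-0.02,.33],[0.58,0.08,.3]):
    r.move_to(p,down(.117)); k=vision.get_calibration('wrist'); vision.snapshot('wrist'); reg('wrist',k)
    print([(np.round(d['at'],3).tolist(),round(d['score'],2)) for d in models.mark_of('rack','wrist')])
E
```

```text
top 0.74 [224.9 217.3] [21.3 22. ] [0.5881 0.1333]
top 0.6 [284.8 209. ] [20.8 21.2] [ 0.608  -0.0352]
scene 0.58 [278.2 228.2] [12.3 17.5] [0.5905 0.1316]
scene 0.44 [231.2 148.9] [ 9.4 18.6] [ 0.5077 -0.3745]
scene 0.43 [248.1 201.8] [ 9.2 14.3] [ 0.6116 -0.0371]
wrist 0.94 [315.8  76.2] [35.2 37.9] [0.5891 0.1332]
wrist 0.57 [313.6 179.7] [35.1 36.4] [ 0.6089 -0.0348]
[([0.602, 0.008, 0.001], 0.81), ([0.595, 0.047, 0.009], 0.68)]
wrist 0.82 [260.6 131.1] [41.  42.2] [0.5893 0.1333]
wrist 0.71 [259.6 238.1] [35.3 38.3] [ 0.6092 -0.0347]
[]
```

```bash
cat > job.py <<'E'
from look import *
YAW=.117; O=np.array([.604,.007]); Q=down(YAW)
C,S=np.cos(YAW),np.sin(YAW)
def W(x,y): return O+[C*x-S*y,S*x+C*y]
def inrack(p): d=np.array(p[:2])-O; return np.array([C*d[0]+S*d[1],-S*d[0]+C*d[1]])
DIM=dict(jar_tall=(.042,.096,.062),jar_squat=(.058,.056,.032),jar_a=(.046,.044,.026))
def measure(jar,p,base,n=1):
    """look from above near p; mean of network and lid centroid"""
    p=np.array(p[:2]); r.move_to([p[0],p[1]-.06,.30],Q)
    k=vision.get_calibration('wrist'); im=vision.snapshot('wrist')
    a=[d['at'][:2] for d in models.mark_of(jar+'_center','wrist') if np.linalg.norm(d['at'][:2]-p)<.05]
    b=[hit('wrist',k,c,base+DIM[jar][1])[:2] for c,s in orange(im) if s[4]>150]
    b=[x for x in b if np.linalg.norm(x-p)<.05]
    print(jar,'net',np.round(a[:1],4),'lid',np.round(b,4),'t',round(telemetry.current_t(),1))
    both=[x[0] for x in (a,b) if len(x)]
    if not both: raise SystemExit('not seen')
    if len(both)==2 and np.linalg.norm(both[0]-both[1])>.012: raise SystemExit('disagree')
    return np.mean(both,0)
def pick(jar,p,base):
    D,H,g=DIM[jar]; gripper_to(min(D+.026,.094)); z=base+g+.006
    r.move_to([p[0],p[1],z+.11],Q); r.move_l([p[0],p[1],z],vel=.15)
    gripper_to(D-.01,f_grip=20); print('grip',round(telemetry.current_opening(),4),np.round(telemetry.current_finger_force(),1))
    r.move_l([p[0],p[1],.25],vel=.25)
    o=telemetry.current_opening(); print('lifted',round(o,4))
    if abs(o-D)>.006: raise SystemExit('grasp lost')
def place(jar,p):
    D,H,g=DIM[jar]; z=.013+g+.006
    r.move_to([p[0],p[1],max(.2,z+.12)],Q); r.move_l([p[0],p[1],z+.015],vel=.15)
    print('guard',r.move_l([p[0],p[1],z],vel=.04,guard=6),np.round(telemetry.current_ee_pos()[2]-z,4))
    gripper_to(D+.024); r.move_l([p[0],p[1],z+.13],vel=.25)
E
python3 - <<'E'
from job import *
p=measure('jar_tall',W(0,.043),.013); print(inrack(p)); pick('jar_tall',p,.013); place('jar_tall',W(0,-.043))
m=measure('jar_tall',W(0,-.043),.013); print(inrack(m))
save('scene','s1')
E
```

```text
jar_tall net [[0.5973 0.0526]] lid [[0.6002 0.0532]] t 8.8
[0.00016373 0.04617795]
grip 0.0416 19.9
lifted 0.0418
guard True 0.0001
jar_tall net [] lid [[ 0.6093 -0.0351]] t 15.8
[ 0.00033718 -0.04241221]
```

View pics/s1.png

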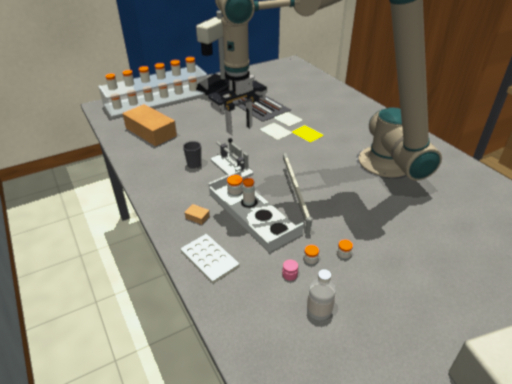

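The tall jar stands at (249,190) on the spare place. Marks (264,215) and (278,228) are free. Next comes the wide jar, then the tall jar.

```bash
python3 - <<'E'
from job import *
p=measure('jar_squat',W(0,-.128),.013); print(inrack(p)); pick('jar_squat',p,.013); place('jar_squat',W(0,.043))
p=measure('jar_tall',W(0,-.043),.013); print(inrack(p)); pick('jar_tall',p,.013); place('jar_tall',W(0,-.128))
m=measure('jar_tall',W(0,-.128),.013); print(inrack(m))
m=measure('jar_squat',W(0,.043),.013); print(inrack(m))
for j,q in (('a',(.567,.286)),('a',(.466,.319))): print(measure('jar_a',q,0))
E
```

```text
jar_squat net [[ 0.6246 -0.1175]] lid [[ 0.6225 -0.1168]] t 16.4
[ 0.00490072 -0.1255886 ]
grip 0.0574 20.0
lifted 0.0574
guard True 0.0001
jar_tall net [[ 0.6063 -0.0363]] lid [[ 0.6091 -0.0345]] t 24.3
[-0.00127053 -0.04252205]
grip 0.0421 19.9
lifted 0.0419
guard True 0.0001
jar_tall net [] lid [[ 0.6197 -0.1206]] t 31.1
[ 0.00069896 -0.12855231]
jar_squat net [[0.5981 0.0509]] lid [[0.5985 0.0511]] t 31.9
[-0.00054728  0.04438143]
jar_a net [[0.5674 0.2881]] lid [[0.569  0.2865]] t 33.0
[0.56820959 0.28731583]
jar_a net [] lid [[0.4647 0.2936]] t 33.6
[0.46466291 0.29361179]
```

```bash
python3 - <<'E'
from job import *
p=measure('jar_a',(.567,.286),0); pick('jar_a',p,0); place('jar_a',W(0,.128))
im=vision.snapshot('top'); k=vision.get_calibration('top')
for c,s in orange(im): 
    h=hit('top',k,c,.044); 
    if h[0]<.7: print(c.round(1),s[4],h.round(3)[:2])
print([(np.round(d['at'],3).tolist(),round(d['score'],2)) for d in models.mark_of('jar_a_center','top')])
save('scene','s2')
try: p=measure('jar_a',(.465,.296),0)
except SystemExit as e: print(e)
save('wrist','w2')
E
```

```text
jar_a net [[0.5674 0.2865]] lid [[0.569  0.2865]] t 34.2
grip 0.0454 20.0
lifted 0.0455
guard True -0.0006
[319.8 200.2] 166 [ 0.627 -0.13 ]
[254.1 211.4] 313 [0.599 0.05 ]
[167.5 263.5] 122 [0.464 0.285]
[([0.461, 0.292, 0.022], 0.47)]
jar_a net [] lid [[0.4647 0.2933]] t 42.2
```

View pics/w2.png

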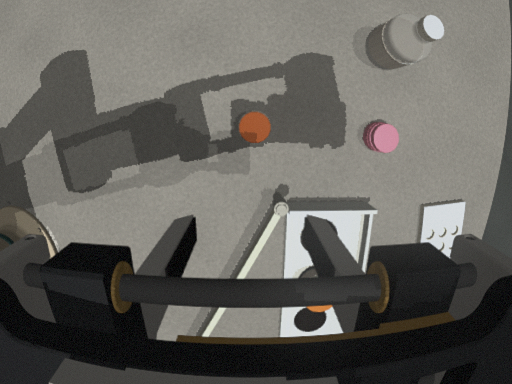

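View pics/s2.png

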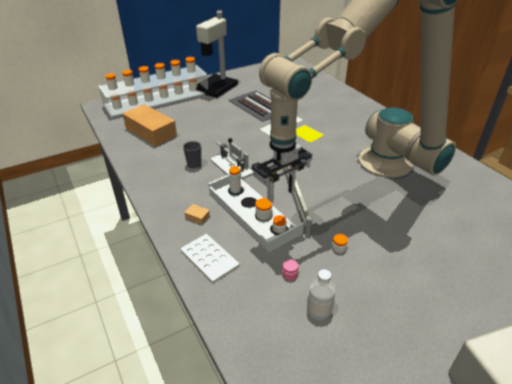

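The wrist view shows the second small jar upright at (255,127), knocked from y 0.319 to 0.293. In the scene view jar_a is at (279,225) in the rack. I pick the second jar at its new position.

```bash
python3 - <<'E'
from job import *
p=measure('jar_a',(.465,.293),0); pick('jar_a',p,0); place('jar_a',W(0,-.043))
for j,y in (('jar_tall',-.128),('jar_a',-.043),('jar_squat',.043),('jar_a',.128)):
    print(inrack(measure(j,W(0,y),.013)).round(4))
r.move_to([*W(-.16,-.2),.33],Q); k=vision.get_calibration('wrist'); save('wrist','w3')
for t in ('bolt_knob','gate_push'):
    for c in ('wrist','top'):
        if c=='top': vision.snapshot('top')
        print(t,c,[(np.round(d['at'],3).tolist(),inrack(d['at']).round(3),round(d['score'],2)) for d in models.mark_of(t,c) if d['score']>.3])
E
```

```text
jar_a net [] lid [[0.4644 0.2932]] t 42.6
grip 0.0458 20.0
lifted 0.0456
guard False -0.0003
jar_tall net [[ 0.6188 -0.1207]] lid [[ 0.6196 -0.1204]] t 51.2
[ 0.0002 -0.1285]
jar_a net [[ 0.6104 -0.0374]] lid [[ 0.6089 -0.0352]] t 51.7
[ 0.0006 -0.0437]
jar_squat net [[0.6018 0.045 ]] lid [[0.599  0.0518]] t 52.2
[0.0012 0.0415]
jar_a net [[0.5889 0.1347]] lid [[0.5888 0.1344]] t 52.8
[-0.0002  0.1284]
bolt_knob wrist [([0.55, -0.294, 0.112], array([-0.089, -0.292]), 0.75)]
bolt_knob top [([0.603, 0.009, 0.002], array([-0.001,  0.002]), 0.48), ([0.606, -0.035, 0.036], array([-0.003, -0.042]), 0.4)]
gate_push wrist [([0.453, 0.039, 0.056], array([-0.147,  0.05 ]), 0.86), ([0.616, -0.124, 0.057], array([-0.003, -0.131]), 0.32)]
gate_push top [([0.455, 0.041, 0.054], array([-0.144,  0.051]), 0.85)]
```

View pics/w3.png

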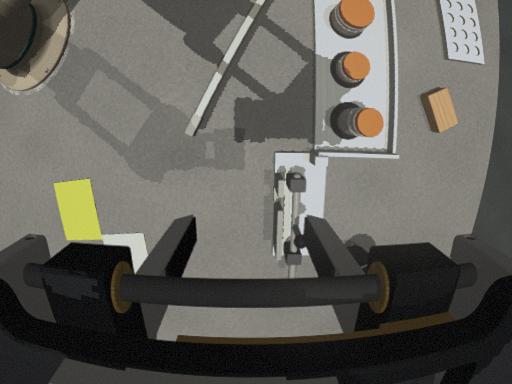

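The wrist view shows all jars on their marks in the rack. The gate's free end is at (192,130). The bolt handle knob is up at (302,241), and the guard plate is on its left. Next: push the gate shut.

```bash
python3 - <<'E'
from job import *
gripper_to(0.0)
P=lambda x,y,z:[*W(x,y),z]
r.move_to(P(-.27,-.07,.2),Q); r.move_l(P(-.27,-.07,.067),vel=.2)
print(r.move_l(P(-.11,-.07,.067),vel=.12,guard=12))
print(r.move_l(P(-.075,-.07,.067),vel=.03,guard=12))
e=telemetry.current_ee_pos(); print(inrack(e),telemetry.current_wrist_force(),telemetry.current_t())
r.move_l(P(-.13,-.07,.067),vel=.15); r.move_l(P(-.13,-.07,.25),vel=.25)
r.move_to([*W(-.16,-.2),.33],Q); save('wrist','w4')
for t in ('bolt_knob','gate_push'):
    print(t,[(np.round(d['at'],3).tolist(),inrack(d['at']).round(3),round(d['score'],2)) for d in models.mark_of(t,'wrist') if d['score']>.3])
E
```

```text
False
True
[-0.08752836 -0.06977404] [ 0.58079531 -0.70557393 -0.52525903] 59.4083
bolt_knob [([0.55, -0.294, 0.111], array([-0.089, -0.293]), 0.46)]
gate_push [([0.529, 0.03, 0.056], array([-0.071,  0.032]), 0.92)]
```

View pics/w4.png

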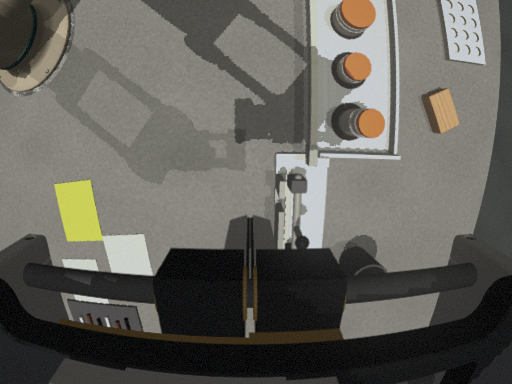

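The gate bar is now along column 313 at the rack front, so it is shut (stop reached exactly at the expected −87.5 mm). Next, the bolt.

```bash
python3 - <<'E'
from job import *
P=lambda x,y,z:[*W(x,y),z]
r.move_to(P(-.089,-.335,.25),Q); r.move_l(P(-.089,-.335,.125),vel=.2)
g=r.move_l(P(-.089,-.255,.125),vel=.05,guard=14)
print(g,inrack(telemetry.current_ee_pos()),telemetry.current_wrist_force())
r.move_l(P(-.089,-.285,.125),vel=.1); r.move_l(P(-.089,-.285,.25),vel=.25)
r.move_to([*W(-.16,-.2),.33],Q); save('wrist','w5')
print([(np.round(d['at'],3).tolist(),inrack(d['at']).round(3),round(d['score'],2)) for d in models.mark_of('bolt_knob','wrist') if d['score']>.3])
E
```

```text
True [-0.08870492 -0.26895757] [ 0.96755119 -2.0094782   0.73140768]
[([0.544, -0.253, 0.109], array([-0.09 , -0.251]), 0.67), ([0.607, -0.036, 0.004], array([-0.002, -0.043]), 0.53)]
```

View pics/w5.png

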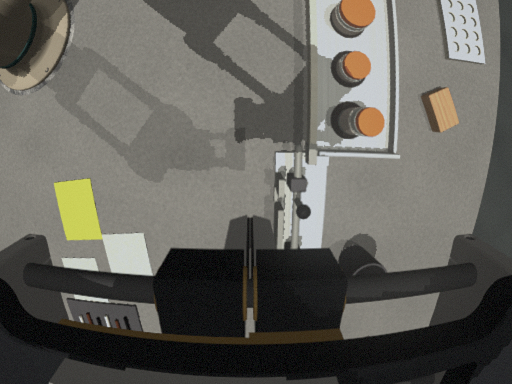

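The bolt is home: the rod crosses the gate's end at row 155, and the knob at (303,211) is over the notch. Next, turn the handle down.

```bash
python3 - <<'E'
from job import *
P=lambda x,y,z:[*W(x,y),z]
n=.025; st=lambda s,g:print(s,g,inrack(telemetry.current_ee_pos()).round(4),round(telemetry.current_ee_pos()[2]-n,4))
r.move_to(P(-.045,-.25,.25),Q); r.move_l(P(-.045,-.25,.094+n),vel=.2)
st('side',r.move_l(P(-.101,-.25,.094+n),vel=.06,guard=12))
r.move_l(P(-.085,-.25,.094+n),vel=.1); r.move_l(P(-.085,-.25,.15+n),vel=.2)
r.move_l(P(-.130,-.25,.15+n),vel=.2); r.move_l(P(-.130,-.25,.118+n),vel=.1,guard=12)
st('down',r.move_l(P(-.149,-.25,.060+n),vel=.05,guard=12))
r.move_l(P(-.149,-.25,.25),vel=.2)
r.move_to([*W(-.16,-.2),.33],Q); save('wrist','w6')
print([(np.round(d['at'],3).tolist(),inrack(d['at']).round(3),round(d['score'],2)) for d in models.mark_of('bolt_knob','wrist') if d['score']>.3])
E
```

```text
side False [-0.1012 -0.25  ] 0.094
down True [-0.1369 -0.2502] 0.1055
[([0.508, -0.255, 0.099], array([-0.126, -0.249]), 0.85)]
```

View pics/w6.png

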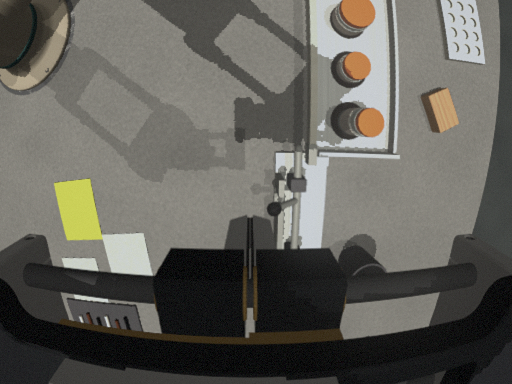

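The knob (274,209) stopped near 0.67 rad, at the guard plate. I'll push down again slowly and watch the force, to see whether that was a transient or a misaligned handle.

```bash
python3 - <<'E'
from job import *
P=lambda x,y,z:[*W(x,y),z]
n=.025; f=lambda:telemetry.current_wrist_force().round(1)
r.move_to(P(-.134,-.25,.16),Q); f0=f()
for i in range(12):
    z=.116-.003*i; g=r.move_l(P(-.134,-.25,z+n),vel=.02,guard=14)
    e=telemetry.current_ee_pos(); print(g,round(e[2]-n,4),f()-f0)
    if g: break
r.move_l(P(-.134,-.25,.2),vel=.2)
r.move_to([*W(-.16,-.17),.30],Q); im=save('wrist','w7')
print([(np.round(d['at'],3).tolist(),inrack(d['at']).round(3),round(d['score'],2)) for d in models.mark_of('bolt_knob','wrist') if d['score']>.3])
cv2.imwrite('pics/w7c.png',cv2.resize(im[120:250,230:360,::-1],(650,650))[:600])
E
```

```text
False 0.1161 [-2.1  0.1 -0.3]
False 0.1128 [-0.7 -0.3 -0.3]
False 0.1098 [-0.6  0.7  0.4]
False 0.107 [-1.4 -0.8  0.3]
False 0.1045 [-6.4 -1.   6.8]
False 0.1018 [-11.7  -2.8  11. ]
False 0.099 [-16.1  -2.6  15.7]
False 0.096 [-21.8  -4.9  19.2]
False 0.0927 [-26.8  -5.8  20.9]
False 0.0893 [-30.   -6.8  20.7]
False 0.0858 [-33.2  -9.1  20.8]
False 0.0822 [-37.  -10.5  19.8]
[([0.494, -0.258, 0.079], array([-0.14 , -0.251]), 0.47)]
```

View pics/w7c.png

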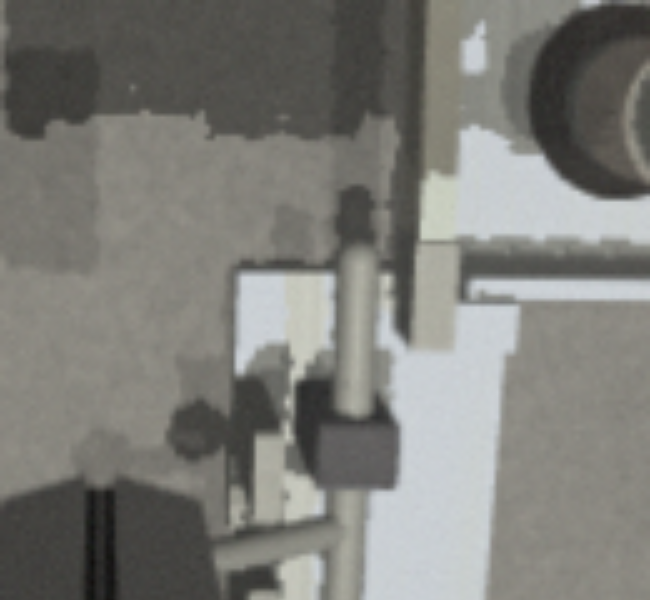

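The crop shows the handle (275,545) passing through the notch, now at about 1.1 rad. The earlier stop was friction from pushing too vertically, so I'll follow the knob's arc.

```bash
python3 - <<'E'
from job import *
P=lambda x,y,z:[*W(x,y),z]
n=.025; f=lambda:telemetry.current_wrist_force().round(1)
r.move_to(P(-.136,-.25,.15),Q); f0=f(); r.move_l(P(-.136,-.25,.096+n),vel=.1,guard=12)
for th in np.linspace(1.0,1.56,13):
    x=-.089-.06*np.sin(th)+.002; z=.052+.06*np.cos(th)+.010
    g=r.move_l(P(x,-.25,z+n),vel=.02,guard=15)
    e=telemetry.current_ee_pos(); print(g,round(th,2),inrack(e).round(4),round(e[2]-n,4),f()-f0)
    if g or np.linalg.norm(f()-f0)>30: break
r.move_l(P(inrack(e)[0],-.25,.2),vel=.2)
r.move_to([*W(-.16,-.17),.30],Q); im=save('wrist','w8')
for c in ('wrist','scene'):
    if c=='scene': vision.snapshot(c)
    print([(np.round(d['at'],3).tolist(),inrack(d['at']).round(3),round(d['score'],2)) for d in models.mark_of('bolt_knob',c) if d['score']>.2])
cv2.imwrite('pics/w8c.png',cv2.resize(im[120:250,230:360,::-1],(650,650))[:600])
print(telemetry.current_t())
E
```

```text
False 1.0 [-0.1373 -0.2502] 0.0951 [-0.3 -0.3 -0.2]
False 1.05 [-0.139  -0.2501] 0.092 [-0.8  0.4  0.5]
False 1.09 [-0.1404 -0.25  ] 0.0894 [-0.7 -0.1 -0.6]
False 1.14 [-0.1415 -0.25  ] 0.0869 [0.  0.6 0.3]
False 1.19 [-0.1427 -0.2499] 0.0843 [-0.3 -1.   0.1]
False 1.23 [-0.1436 -0.2499] 0.0817 [-0.3 -1.  -0.4]
False 1.28 [-0.1445 -0.2499] 0.079 [-1.2 -0.3 -0.4]
False 1.33 [-0.1453 -0.2499] 0.0763 [-0.1 -0.4  0. ]
False 1.37 [-0.1459 -0.2499] 0.0736 [-0.1 -0.8  0.2]
False 1.42 [-0.1464 -0.2499] 0.0708 [-0.3 -0.9 -0.4]
False 1.47 [-0.1467 -0.2499] 0.0681 [0.1 0.1 0. ]
False 1.51 [-0.1467 -0.2502] 0.066 [-2.   1.   3.9]
True 1.56 [-0.1467 -0.2504] 0.0656 [-2.   1.1  9.5]
[]
[([0.658, 0.45, -0.001], array([0.105, 0.433]), 0.65), ([0.484, -0.256, 0.055], array([-0.15 , -0.247]), 0.53)]
84.6667
```

View pics/w8c.png

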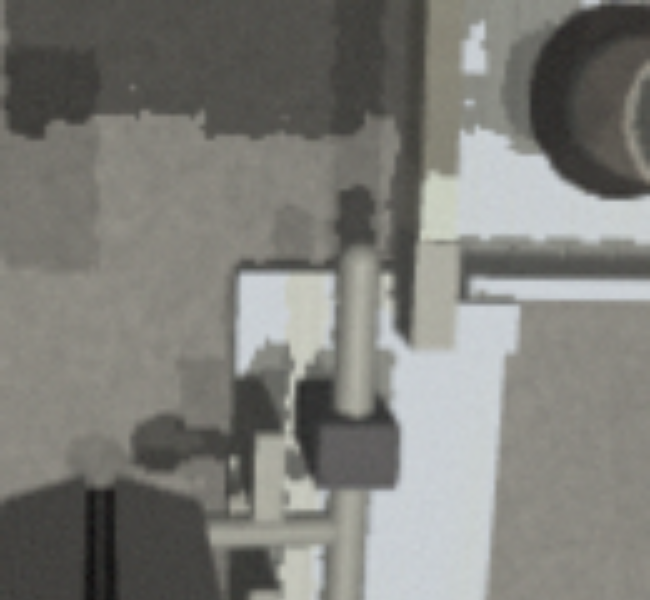

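The handle lies level in the notch (270,532) and the knob is at z ≈ 0.055. Last comes a check of the jars, gate and bystanders.

```bash
python3 - <<'E'
from job import *
for j,y in (('jar_tall',-.128),('jar_a',-.043),('jar_squat',.043),('jar_a',.128)):
    try: print(inrack(measure(j,W(0,y),.013)).round(4))
    except SystemExit as e: print(e)
r.move_to([.25,.3,.35],Q)
save('scene','s9'); save('top','t9')
for t in ('jar_squat_center','jar_tall_center','jar_a_center','gate_push'): print(t,[(inrack(d['at']).round(3),round(d['at'][2],3),round(d['score'],2)) for d in models.mark_of(t,'top') if d['score']>.3])
for t in ('model_block','pump_bottle','brush_can'): print(t,[d['at'].round(3) for d in models.mark_of(t,'top')[:1]])
E
```

```text
jar_tall net [[ 0.6161 -0.1203]] lid [[ 0.6198 -0.1205]] t 85.4
[-0.001  -0.1282]
jar_a net [] lid [[ 0.6089 -0.0355]] t 86.0
[-0.0001 -0.0428]
jar_squat net [[0.6015 0.0473]] lid [[0.599  0.0521]] t 86.5
[0.0013 0.0429]
jar_a net [[0.586  0.1359]] lid [[0.5887 0.1341]] t 87.0
[-0.0016  0.1291]
jar_squat_center [(array([0.002, 0.04 ]), 0.039, 0.78)]
jar_tall_center [(array([ 0.001, -0.127]), 0.057, 0.6), (array([0.002, 0.042]), 0.043, 0.45)]
jar_a_center [(array([-0.004,  0.128]), 0.033, 0.8), (array([0.082, 0.292]), 0.027, 0.69), (array([0.103, 0.43 ]), 0.002, 0.49)]
gate_push [(array([-0.069,  0.03 ]), 0.055, 0.77)]Traceback (most recent call last):
  File "<stdin>", line 8, in <module>
AttributeError: 'list' object has no attribute 'round'. Did you mean: 'count'?
```

View pics/s9.png

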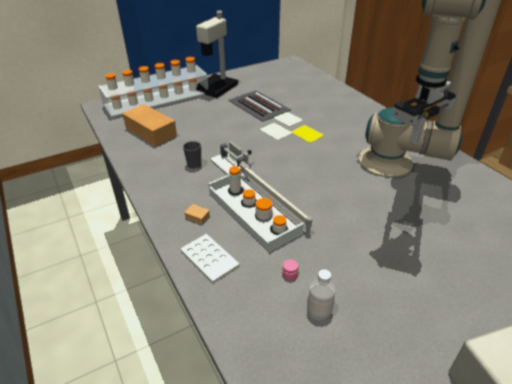

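The jars stand in a row at (235,180), (249,198), (264,209) and (279,225). The gate is shut, the bolt is across with its handle down at (240,155), and the bystanders have not moved.

```bash
python3 -c "
from plant import r
print(r.sign_off())"
```

```text
the job is handed in; nothing more can be done
None
```

The job is done and handed in: the tall and wide jars are swapped, both small jars stand in the rack, all four measured within about 2 mm of their marks, and the gate is shut and bolted with the handle down in the notch.

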